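Tip the leaning trivet flat and slide it to the plate

TASK

A hot pan is coming to the table: with the fingertips, tip the round cork trivet that leans against the box-shaped ceramic vase over onto the table, so that it falls away from the vase and lies flat. Once it lies still, push it across the table until it lies flat next to the large pasta plate, with a gap of less than 40 mm between their rims. Only push the trivet, never lift it; do not push the plate along, and leave everything else where it stands.

Things in the scene. Friction and masses are not known exactly. Their poses are not given: they have to be found in the camera images.
- trivet: Loose round cork trivet, 160 mm across, 14 mm thick, 0.12 kg. Origin at the disc's centre, x = the disc's axis. At the start it stands on its edge, leaning about 14 deg back on the vase's upper front edge: x points to the vase, z up along the disc to its rim's top, 157 mm high. Pushed about 20 deg past that, away from the vase, it falls flat, centre 7 mm high, some 80 mm ahead of where its lower edge stood.
- vase: Box-shaped white ceramic vase with low green succulents inside, fixed to the table: 80 mm deep (its x), 110 mm wide (its y), 100 mm high. Origin at the centre of its underside, z up. The trivet leans against its front face, which looks along its -x, so the trivet falls towards the vase's -x.
- plate: Large round pasta plate of grey-beige stoneware, loose, 220 mm in diameter and 30 mm high, 0.7 kg. Origin at the centre of its underside. The trivet's place is next to it. Do not push it along.
- mill: Leave alone. Electric salt mill of aluminium with a small toggle switch, upright, 54 mm in diameter, 210 mm high. Origin at the centre of its underside.
- fork: Leave alone. Steel serving fork lying flat, 213 mm long along its x, 32 mm wide, 5 mm thick. Origin on its underside, 103 mm from the tips of the tines (at +x) and 110 mm from the handle's end.
- bowl: Leave alone. Clear glass bowl, 140 mm in diameter, 65 mm high. Origin at the centre of its underside.
- tumbler: Leave alone. Clear drinking glass, 72 mm in diameter, 95 mm high. Origin at the centre of its underside.
- oil: Leave alone. Green glass oil bottle, 60 mm in diameter, 220 mm high. Origin at the centre of its underside.
- pepper: Leave alone. Small dark wooden pepper pot, 40 mm in diameter, 70 mm high. Origin at the centre of its underside.
There are look-alikes about, which are no part of the job. Of the things shaped like the trivet, the cork one is meant.

How it is judged:
By the outcome, as a careful person would: the job done as asked, in the order asked, and still so for the second after the job is handed in, with the robot touching nothing.
It also fails if it takes over 58 s, if anything falls off the work surface, if the arm or the gripper's body presses on something with over 40 N, if the wrist force passes 120 N, or if a joint passes its speed limit or range.

ROBOT

A 7-joint arm with a two-finger parallel gripper is mounted at the origin on the work surface. World frame = base frame: x ahead of the robot, y to its left, z up, the work surface at z = 0. Lengths are in mm, angles in rad, forces in N, time in s.
With the tool pointing down it reaches from about 400 to 875 mm from the base axis. Payload 6.5 kg.
Tool frame: the origin (TCP) lies between the finger pads; the fingertips stand 22 mm ahead of it and the grasp point (between the pads) lies 3 mm ahead of it; z points along the fingers, y is the direction in which the jaws open and shut (so a half turn about z gives the same grasp; the last joint's range is limited). The gripper opens to 85 mm and grips with 20 to 120 N. Pads are 22 mm wide; open, the fingers measure 114 mm over their backs; the gripper's body (76 mm by 85 mm) begins 54 mm behind the grasp point. The pads swing forward as they close: fully open they stand 13 mm farther back than shut.
Start: joints at [-1.244, 0.536, -0.004, 1.538, 0.003, 1.067, -0.071], TCP at [248.799, 600.491, 253.29] pointing down, gripper open.
Joint ranges: [-2.7, 2.7], [-0.37, 2.16], [-1.27, 1.26], [0.24, 2.4], [-1.31, 4.45], [0.19, 1.91], [-2.76, 2.76]. Speed limits (rad/s): [2.39, 2.39, 3.14, 3.14, 3.14, 3.14, 3.14].

INTERFACE

Orientations are given as a rotation vector (axis times angle).
In Python, from workcell import sensors, imaging, ticket gives the robot as it stands.
- The arm moves only by the tool jog_arm, never from a script. Its argument "plan" is a list of rows, each an object of numbers: "x", "y", "z": the shift along the world's x, y, z in m; "wx", "wy", "wz": the turn, a rotation vector about the world's x, y, z in degrees; "fingers": the opening in per cent of the stroke, from 0 (shut) to 100 (fully open). In form: [{"x": .., "y": .., "z": .., "wx": .., "wy": .., "wz": .., "fingers": ..}, ...]. A call has exactly 5 rows; each row shifts and turns the commanded pose from where the row before left it; what a row does not reach is not made up. A row lasts 1/10 s, in which the tool goes at most 50 mm and 8.59 degrees, less where a joint would pass 70% of its speed; a pose out of reach is approached as far as the arm can. A call is refused whole if a number of a shift passes 0.05 or a number of a turn 8.59, either way. A call with a gripper value outside its range is refused whole. The fingers move at their own pace and stop on an object; "force" is the grip in N (left out, the last holds). Time passes only in rows, so rows that do not move let the fingers close, or fill a call up. It gives the time, the measured TCP pose, the force and the opening at its end, in the units of the state.
- sensors.sense(): the state, without advancing time (a new reading comes with each control period).
- imaging.read_camera(name): name is "scene" or "top"; returns a dict with "color" (420x560x3 uint8, red, green, blue), "intrinsics" (3x3 intrinsics, pixels), "D" ([k1, k2, p1, p2, k3] as OpenCV has them; the pictures are not rectified), "R" (3x3) and "t" (3): a world point X has camera coordinates R X + t. Camera axes: x right, y down, z forward; pixel columns grow to the right and rows downward; lengths in mm; the calibration is good to about 2 mm. A picture is of the moment at which its call begins. There is no depth.
- ticket.close_job(): hands the job in, once; it reports no verdict.
The state is a dict: "time": time; "joint_pos": joint angles; "qvel": joint speeds; "joint_efforts": joint torques, N m; "position": TCP position; "ee_rot": TCP orientation; "force": force on the tool from outside, world axes, zero at the start; "moment": the same for the moment, N m; "grip_width": finger opening in mm.
Only numpy, scipy, OpenCV 4.12 (cv2) and the standard library are available. Lean on these libraries where they do the work, as an engineer would, in place of code of your own. Each camera call takes 0.05 s, during which the arm holds its last target. There are 200 camera calls.

## Working session

There is one attempt and no reset: what is moved stays moved. The work goes in short steps, Python scripts to look and compute and a tool call to move; the robot and the scene stay as the last step left them, time stands still between calls to the robot, and variables do not carry over. Pictures are saved under pics/ and viewed, about 8 in all and at most 12, crops included, and the job is handed in when it is done.

Besides the shell and the picture viewer there is one more tool, called in YAML: its name, and indented under it one key for each argument. jog_arm: Moves the arm, as the interface text tells. Its arguments: {"type":"object","properties":{"plan":{"type":"array"},"force":{"type":"number"}},"required":["plan"]}

```bash
mkdir -p pics; cat > h.py <<'E'
import numpy as np, cv2
from workcell import sensors, imaging, ticket
def snap(name, fn, crop=None, s=1):
    c=imaging.read_camera(name); im=c["color"][:,:,::-1].copy()
    if crop: x0,y0,x1,y1=crop; im=im[y0:y1,x0:x1]
    if s!=1: im=cv2.resize(im,None,fx=s,fy=s,interpolation=cv2.INTER_CUBIC)
    cv2.imwrite("pics/"+fn,im); return c
def ray(c,px,z=0.):
    K=np.array(c["intrinsics"],float);D=np.array(c["D"],float);R=np.array(c["R"]);t=np.array(c["t"])
    u=cv2.undistortPoints(np.array(px,float).reshape(-1,1,2),K,D).reshape(-1,2)
    d=np.c_[u,np.ones(len(u))]@R; o=-R.T@t
    return o+d*((z-o[2])/d[:,2])[:,None]
def proj(c,X):
    return cv2.projectPoints(np.array(X,float).reshape(-1,1,3),cv2.Rodrigues(np.array(c["R"],float))[0],np.array(c["t"],float),np.array(c["intrinsics"],float),np.array(c["D"],float))[0].reshape(-1,2)
E
python3 - <<'E'
from h import *
for n in("top","scene"):
    c=snap(n,n+"1.png",s=1.4); print(n,-np.array(c["R"]).T@c["t"])
print(sensors.sense())
E
```

```text
top [ 3.65514766e+02 -8.04031490e-01  9.69045449e+02]
scene [1382.00505585   93.24319884  974.21333173]
{'time': 0.1, 'joint_pos': array([-1.24418075,  0.53707955, -0.00444085,  1.53875823,  0.00257598,
        1.06727507, -0.07122501]), 'qvel': array([ 0.00070801, -0.00086288,  0.0007013 , -0.00130644, -0.00153468,
       -0.0006005 , -0.00199473]), 'joint_efforts': array([ 2.80686974e-03, -5.84567213e+01,  1.05200887e+00, -2.59781295e+01,
        1.26517250e-02,  4.62350057e-03,  1.41177327e-05]), 'position': array([248.61786119, 600.01223804, 252.51394038]), 'ee_rot': array([-6.12976327e-01, -3.08099998e+00,  2.35663722e-03]), 'force': array([0.45645397, 0.21913682, 0.30832539]), 'moment': array([0.00730426, 0.04066462, 0.04202852]), 'grip_width': 85.40860000977088}
```

View pics/top1.png

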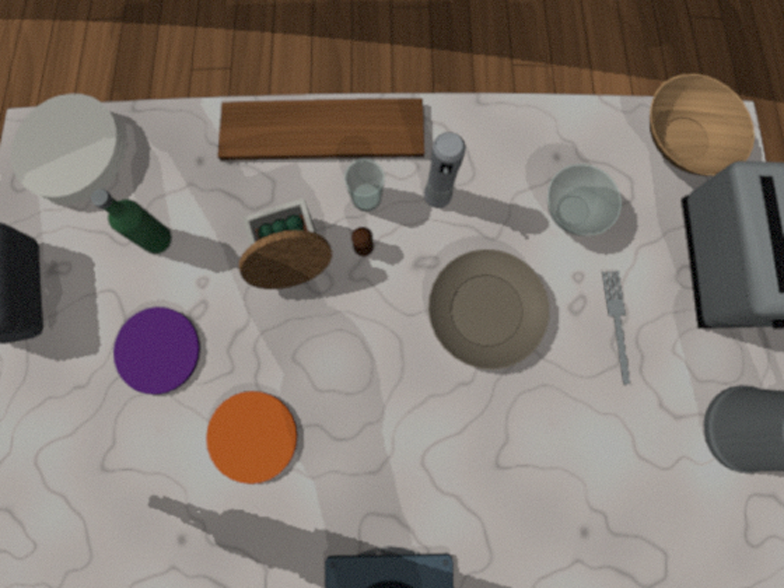

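View pics/scene1.png

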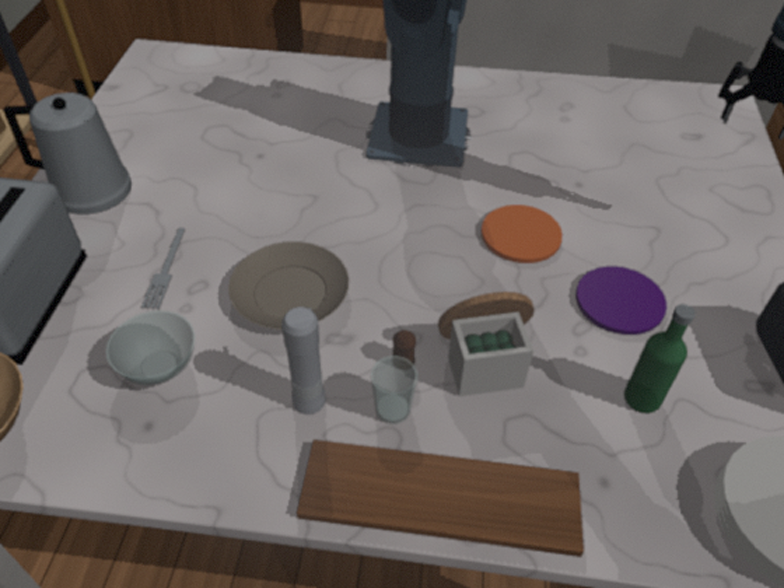

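The top view has +x up and +y left. The brown cork trivet leans on the vase at about (285,260). The plate is at (489,308), the pepper pot at (363,240), and the look-alikes are orange (252,437) and purple (157,350). The gripper is out of frame at the left.

```bash
python3 - <<'E'
from h import *
from scipy.optimize import least_squares
T=imaging.read_camera("top");S=imaging.read_camera("scene")
r=lambda c,p,z:ray(c,np.array(p)/1.4,z)[:,:2].round()
print("vase scene rim",r(S,[(452,323),(521,314),(531,352),(462,362)],100).tolist())
print("vase top rim backs",r(T,[(248,215),(305,200)],100).tolist())
print("plate rim LRTB",r(T,[(429,308),(549,308),(489,249),(489,367)],30).tolist())
print("orange",r(T,[(252,437)],14),"purple",r(T,[(157,350)],14))
print("pepper top",r(T,[(362,234)],70),"mill top",r(T,[(448,145)],210),"mill base",r(T,[(438,195)],0),"oil top",r(T,[(100,198)],220),"oil base",r(T,[(152,240)],0),"tumbler base",r(T,[(366,198)],0))
# trivet: brown mask in top view, near trivet
hsv=cv2.cvtColor(T["color"],cv2.COLOR_RGB2HSV)
m=cv2.inRange(hsv,(5,70,20),(25,255,220)); k=np.zeros_like(m); k[155:215,160:245]=m[155:215,160:245]
n,l,st,ce=cv2.connectedComponentsWithStats(k); i=1+st[1:,4].argmax(); print(st[i],ce[i]); k=(l==i).astype(np.uint8)
hull=cv2.convexHull(np.argwhere(k)[:,::-1].astype(np.int32))
def pts(p):
    x,y,yaw=p; ln=np.radians(14); a=np.linspace(0,2*np.pi,60)
    # vertical-disc frame: axis towards vase n (tilted), up u
    h=np.array([np.cos(yaw),np.sin(yaw),0]); u=np.cos(ln)*np.array([0,0,1])+np.sin(ln)*h; n=np.cos(ln)*h-np.sin(ln)*np.array([0,0,1]); s=np.cross(u,n)
    # (x,y) = ground contact (lower back edge)
    b=np.array([x,y,0])+80*u
    return np.array([b-q*n+80*(np.cos(t)*u+np.sin(t)*s) for q in(0,14) for t in a])
def iou(p):
    z=np.zeros((420*4,560*4),np.uint8); P=proj(T,pts(p)); cv2.fillConvexPoly(z,cv2.convexHull((P*4+2).astype(np.int32)),1)
    z=cv2.resize(z,(560,420),interpolation=cv2.INTER_AREA) if 0 else cv2.resize(z.astype(np.float32),(560,420),interpolation=cv2.INTER_AREA)
    return np.abs(z-k).sum()/k.sum()
from scipy.optimize import minimize
for z0 in (0.,.2,-.2):
    x0=r(T,[(285,270)],60)[0]
    b=minimize(iou,[x0[0],x0[1],z0],method="Nelder-Mead",options=dict(initial_simplex=[[x0[0],x0[1],z0],[x0[0]+20,x0[1],z0],[x0[0],x0[1]+20,z0],[x0[0],x0[1],z0+.2]]))
    print("trivet contact",b.x.round(3),b.fun)
E
```

```text
vase scene rim [[645.0, 114.0], [610.0, 224.0], [686.0, 239.0], [720.0, 134.0]]
vase top rim backs [[684.0, 230.0], [709.0, 133.0]]
plate rim LRTB [[530.0, -79.0], [527.0, -295.0], [638.0, -192.0], [424.0, -181.0]]
orange [[310. 233.]] purple [[464. 411.]]
pepper top [[656.  37.]] mill top [[ 753. -102.]] mill base [[ 755. -106.]] oil top [[674. 429.]] oil base [[675. 441.]] tumbler base [[751.  32.]]
[ 171  159   66   47 2114] [203.30652791 184.59791864]
trivet contact [5.96479e+02 1.63402e+02 2.71000e-01] 0.06202696310312204
trivet contact [5.96426e+02 1.64192e+02 2.81000e-01] 0.06193826868495743
trivet contact [5.96410e+02 1.63382e+02 2.74000e-01] 0.0619678334910123
```

jog_arm:
  plan:
    - {"x": 0.02, "y": -0.02, "z": 0, "wz": -3, "fingers": 0}
    - {"x": 0.027, "y": -0.028, "wz": -3.5, "fingers": 0}
    - {"x": 0.027, "y": -0.028, "wz": -3.5, "fingers": 0}
    - {"x": 0.027, "y": -0.028, "wz": -3.5, "fingers": 0}
    - {"x": 0.027, "y": -0.028, "wz": -3.5, "fingers": 0}
  force: 30

```text
invalid input at $.plan[0]: expected keys x, y, z, wx, wy, wz, fingers
```

jog_arm:
  plan:
    - {"x": 0.027, "y": -0.028, "wz": -3.5, "fingers": 0}
    - {"x": 0.027, "y": -0.028, "wz": -3.5, "fingers": 0}
    - {"x": 0.027, "y": -0.028, "wz": -3.5, "fingers": 0}
    - {"x": 0.027, "y": -0.028, "wz": -3.5, "fingers": 0}
    - {"x": 0.027, "y": -0.028, "wz": -3.5, "fingers": 0}

```text
invalid input at $.plan[0]: expected keys x, y, z, wx, wy, wz, fingers
```

jog_arm:
  plan:
    - {"x": 0.027, "y": -0.028, "wz": -3.5, "fingers": 0}
    - {"x": 0.027, "y": -0.028, "wz": -3.5, "fingers": 0}
    - {"x": 0.027, "y": -0.028, "wz": -3.5, "fingers": 0}
    - {"x": 0.027, "y": -0.028, "wz": -3.5, "fingers": 0}
    - {"x": 0.027, "y": -0.028, "wz": -3.5, "fingers": 0}

```text
invalid input at $.plan[0]: expected keys x, y, z, wx, wy, wz, fingers
```

jog_arm:
  plan:
    - {"x": 0.02, "y": -0.02, "z": 0, "wx": 0, "wy": 0, "wz": -3, "fingers": 0}
    - {"x": 0.027, "y": -0.028, "z": 0, "wx": 0, "wy": 0, "wz": -3.5, "fingers": 0}
    - {"x": 0.027, "y": -0.028, "z": 0, "wx": 0, "wy": 0, "wz": -3.5, "fingers": 0}
    - {"x": 0.027, "y": -0.028, "z": 0, "wx": 0, "wy": 0, "wz": -3.5, "fingers": 0}
    - {"x": 0.027, "y": -0.028, "z": 0, "wx": 0, "wy": 0, "wz": -3.5, "fingers": 0}
  force: 30

```text
time: 0.7
position: [377.7, 467.2, 253.2]
ee_rot: [1.065, 2.955, -0.0]
force: [0.7, 0.6, -0.4]
grip_width: 11.8
```

jog_arm:
  plan:
    - {"x": 0.027, "y": -0.028, "z": 0, "wx": 0, "wy": 0, "wz": -3.5, "fingers": 0}
    - {"x": 0.027, "y": -0.028, "z": 0, "wx": 0, "wy": 0, "wz": -3.5, "fingers": 0}
    - {"x": 0.027, "y": -0.028, "z": 0, "wx": 0, "wy": 0, "wz": -3.5, "fingers": 0}
    - {"x": 0.027, "y": -0.028, "z": 0, "wx": 0, "wy": 0, "wz": -3.5, "fingers": 0}
    - {"x": 0.027, "y": -0.028, "z": 0, "wx": 0, "wy": 0, "wz": -3.5, "fingers": 0}

```text
time: 1.2
position: [512.6, 327.2, 253.3]
ee_rot: [-1.502, -2.759, 0.0]
force: [0.3, -0.4, 0.8]
grip_width: 0.1
```

jog_arm:
  plan:
    - {"x": 0.027, "y": -0.028, "z": 0, "wx": 0, "wy": 0, "wz": -3.5, "fingers": 0}
    - {"x": 0.027, "y": -0.028, "z": 0, "wx": 0, "wy": 0, "wz": -3.5, "fingers": 0}
    - {"x": 0.027, "y": -0.028, "z": 0, "wx": 0, "wy": 0, "wz": -3.5, "fingers": 0}
    - {"x": 0.027, "y": -0.028, "z": 0, "wx": 0, "wy": 0, "wz": -3.5, "fingers": 0}
    - {"x": 0.02, "y": -0.02, "z": 0, "wx": 0, "wy": 0, "wz": -3.5, "fingers": 0}

```text
time: 1.7
position: [641.3, 193.6, 253.2]
ee_rot: [1.907, 2.495, -0.001]
force: [0.2, -0.1, 0.4]
grip_width: -0.2
```

jog_arm:
  plan:
    - {"x": 0.014, "y": -0.014, "z": 0, "wx": 0, "wy": 0, "wz": 0, "fingers": 0}
    - {"x": 0, "y": 0, "z": -0.03, "wx": 0, "wy": 0, "wz": 0, "fingers": 0}
    - {"x": 0, "y": 0, "z": 0, "wx": 0, "wy": 0, "wz": 0, "fingers": 0}
    - {"x": 0, "y": 0, "z": 0, "wx": 0, "wy": 0, "wz": 0, "fingers": 0}
    - {"x": 0, "y": 0, "z": 0, "wx": 0, "wy": 0, "wz": 0, "fingers": 0}

```text
time: 2.2
position: [653.9, 183.7, 224.5]
ee_rot: [1.899, 2.502, 0.002]
force: [0.6, 0.1, -1.0]
grip_width: -0.2
```

```bash
python3 - <<'E'
from h import *
s=sensors.sense();p=np.array(s["position"]);print(p,s["ee_rot"])
a=snap("scene","s2.png",(280,150,420,290),4)
c=imaging.read_camera("scene")
print("tip",(proj(c,[p-[0,0,22]])-[280,150])*4)
E
```

```text
[653.89025161 183.7028856  224.45605463] [1.89895475e+00 2.50242483e+00 2.09354705e-03]
tip [[320.82357583 224.31047965]]
```

View pics/s2.png

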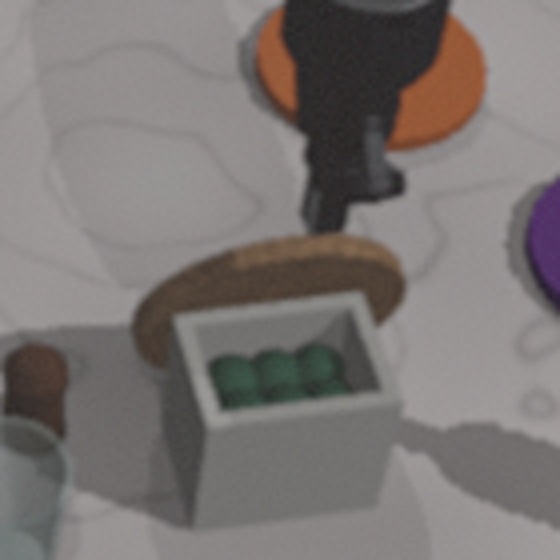

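The trivet's top rim shows at crop (310,245), with the fingertips above and beyond it at (325,225), as the projection predicted. The succulents sit below the vase rim. I'm going down behind the disc.

jog_arm:
  plan:
    - {"x": 0.009, "y": -0.003, "z": 0, "wx": 0, "wy": 0, "wz": 0, "fingers": 0}
    - {"x": 0, "y": 0, "z": -0.025, "wx": 0, "wy": 0, "wz": 0, "fingers": 0}
    - {"x": 0, "y": 0, "z": -0.025, "wx": 0, "wy": 0, "wz": 0, "fingers": 0}
    - {"x": 0, "y": 0, "z": -0.025, "wx": 0, "wy": 0, "wz": 0, "fingers": 0}
    - {"x": 0, "y": 0, "z": 0, "wx": 0, "wy": 0, "wz": 0, "fingers": 0}

```text
time: 2.8
position: [660.9, 178.9, 145.0]
ee_rot: [-1.899, -2.498, 0.008]
force: [-1.0, -0.0, 0.2]
grip_width: 0.2
```

jog_arm:
  plan:
    - {"x": -0.01, "y": -0.003, "z": 0, "wx": 0, "wy": 0, "wz": 0, "fingers": 0}
    - {"x": -0.007, "y": -0.002, "z": 0, "wx": 0, "wy": 0, "wz": 0, "fingers": 0}
    - {"x": -0.007, "y": -0.002, "z": 0, "wx": 0, "wy": 0, "wz": 0, "fingers": 0}
    - {"x": -0.007, "y": -0.002, "z": 0, "wx": 0, "wy": 0, "wz": 0, "fingers": 0}
    - {"x": -0.007, "y": -0.002, "z": 0, "wx": 0, "wy": 0, "wz": 0, "fingers": 0}

```text
time: 3.3
position: [624.5, 168.4, 148.9]
ee_rot: [1.901, 2.5, 0.001]
force: [0.9, 0.1, 0.5]
grip_width: 0.2
```

jog_arm:
  plan:
    - {"x": -0.007, "y": -0.002, "z": 0, "wx": 0, "wy": 0, "wz": 0, "fingers": 0}
    - {"x": -0.007, "y": -0.002, "z": 0, "wx": 0, "wy": 0, "wz": 0, "fingers": 0}
    - {"x": -0.007, "y": -0.002, "z": 0, "wx": 0, "wy": 0, "wz": 0, "fingers": 0}
    - {"x": -0.007, "y": -0.002, "z": 0, "wx": 0, "wy": 0, "wz": 0, "fingers": 0}
    - {"x": 0, "y": 0, "z": 0, "wx": 0, "wy": 0, "wz": 0, "fingers": 0}

```text
time: 3.8
position: [595.8, 160.1, 148.2]
ee_rot: [-1.901, -2.5, 0.001]
force: [-0.7, 0.2, -0.4]
grip_width: 0.1
```

```bash
python3 - <<'E'
from h import *
snap("scene","s3.png",(240,100,440,290),3); print(sensors.sense()["position"])
E
```

```text
[596.45761376 160.45164227 148.35169533]
```

View pics/s3.png

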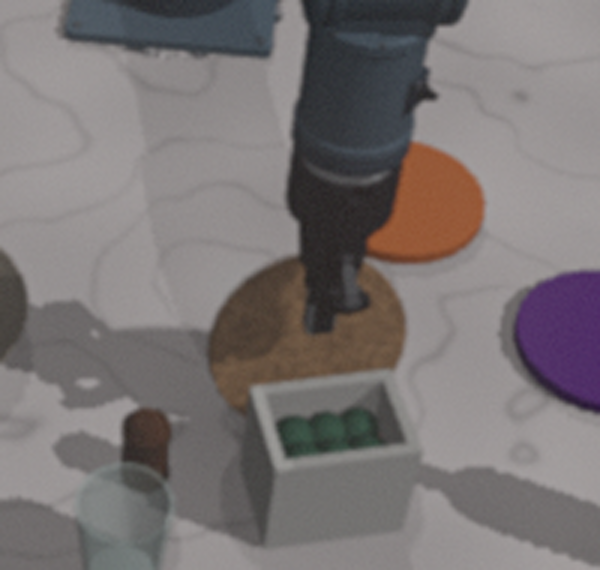

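In the picture the disc's ellipse is about 66 px wide and over 53 px high. That is rounder than a flat disc, so it is still upright or mid-fall at the fingers. I'll push on a little.

jog_arm:
  plan:
    - {"x": -0.008, "y": -0.002, "z": 0, "wx": 0, "wy": 0, "wz": 0, "fingers": 0}
    - {"x": -0.008, "y": -0.002, "z": 0, "wx": 0, "wy": 0, "wz": 0, "fingers": 0}
    - {"x": -0.008, "y": -0.002, "z": 0, "wx": 0, "wy": 0, "wz": 0, "fingers": 0}
    - {"x": 0, "y": 0, "z": 0, "wx": 0, "wy": 0, "wz": 0, "fingers": 0}
    - {"x": 0, "y": 0, "z": 0, "wx": 0, "wy": 0, "wz": 0, "fingers": 0}

```text
time: 4.35
position: [572.7, 154.6, 148.4]
ee_rot: [1.901, 2.501, 0.0]
force: [0.0, 0.4, -0.3]
grip_width: 0.1
```

jog_arm:
  plan:
    - {"x": 0, "y": 0, "z": 0, "wx": 0, "wy": 0, "wz": 0, "fingers": 0}
    - {"x": 0, "y": 0, "z": 0, "wx": 0, "wy": 0, "wz": 0, "fingers": 0}
    - {"x": 0, "y": 0, "z": 0, "wx": 0, "wy": 0, "wz": 0, "fingers": 0}
    - {"x": 0, "y": 0, "z": 0, "wx": 0, "wy": 0, "wz": 0, "fingers": 0}
    - {"x": 0, "y": 0, "z": 0, "wx": 0, "wy": 0, "wz": 0, "fingers": 0}

```text
time: 4.85
position: [572.9, 154.5, 148.2]
ee_rot: [1.902, 2.501, -0.0]
force: [1.5, -0.2, -0.2]
grip_width: -0.1
```

```bash
python3 - <<'E'
from h import *
snap("scene","s4.png",(240,100,440,290),3); print(sensors.sense()["position"])
E
```

```text
[572.85010046 154.47114538 148.26002057]
```

View pics/s4.png

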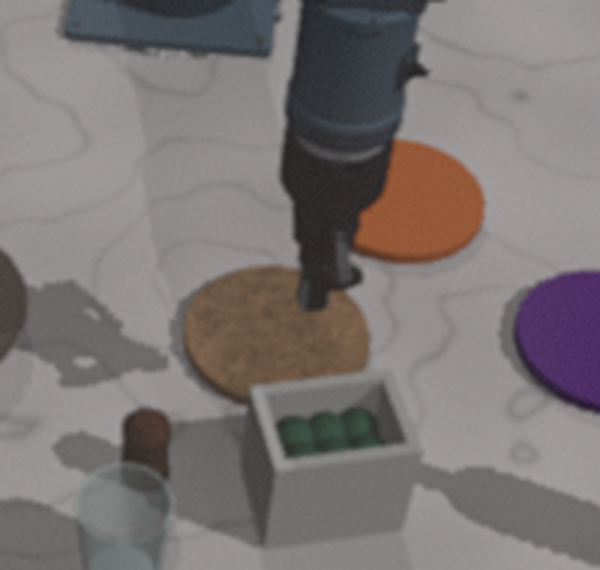

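The trivet now lies flat, with its centre at about crop (277,334). Next I get its world position and plan the push.

```bash
cat >> h.py <<'E'
from scipy.optimize import least_squares
def fit(c,px,z,R):
    w=ray(c,px,z)[:,:2]
    f=least_squares(lambda q:np.hypot(*(w-q).T)-R,w.mean(0)); return f.x,np.abs(f.fun).max()
E
python3 - <<'E'
from h import *
S=imaging.read_camera("scene")
px=np.array([(184,325),(250,268),(225,278),(200,375),(369,340),(215,388),(195,298)])/3+[240,100]
t,e=fit(S,px,14,80); print("trivet",t,e)
p=np.array([529,-187]); d=p-t; L=np.hypot(*d); print(L-190,d/L, np.degrees(np.arctan2(*d[::-1])))
c=np.cross
# plate from scene image (1.4 scale)
print("plate scene",fit(S,np.array([(230,285),(349,280),(292,244),(240,262),(340,262)])/1.4,30,110))
E
```

```text
trivet [506.2725936 134.9899014] 1.9066646398814981
132.79100298547792 [ 0.07040905 -0.9975182 ] -85.96251823321137
plate scene (array([ 539.6829609 , -182.99256007]), np.float64(3.999413183666846))
```

jog_arm:
  plan:
    - {"x": -0.025, "y": 0.032, "z": 0.01, "wx": 0, "wy": 0, "wz": -4, "fingers": 50}
    - {"x": -0.025, "y": 0.032, "z": 0, "wx": 0, "wy": 0, "wz": -4, "fingers": 50}
    - {"x": -0.025, "y": 0.032, "z": 0, "wx": 0, "wy": 0, "wz": -3, "fingers": 50}
    - {"x": 0, "y": 0, "z": -0.03, "wx": 0, "wy": 0, "wz": 0, "fingers": 50}
    - {"x": 0, "y": 0, "z": -0.03, "wx": 0, "wy": 0, "wz": 0, "fingers": 50}

```text
time: 5.45
position: [497.4, 253.0, 98.4]
ee_rot: [-2.128, -2.311, -0.004]
force: [1.3, -1.3, -0.9]
grip_width: 43.0
```

jog_arm:
  plan:
    - {"x": 0, "y": 0, "z": -0.03, "wx": 0, "wy": 0, "wz": 0, "fingers": 50}
    - {"x": 0, "y": 0, "z": -0.02, "wx": 0, "wy": 0, "wz": 0, "fingers": 50}
    - {"x": 0, "y": 0, "z": -0.012, "wx": 0, "wy": 0, "wz": 0, "fingers": 50}
    - {"x": 0, "y": 0, "z": 0, "wx": 0, "wy": 0, "wz": 0, "fingers": 50}
    - {"x": 0, "y": 0, "z": 0, "wx": 0, "wy": 0, "wz": 0, "fingers": 50}

```text
time: 5.95
position: [498.3, 250.6, 36.9]
ee_rot: [2.133, 2.306, 0.001]
force: [-0.2, -0.1, 1.2]
grip_width: 42.7
```

```bash
python3 - <<'E'
from h import *
snap("scene","s5.png",(240,100,440,290),3); print(sensors.sense()["position"],sensors.sense()["force"])
E
```

```text
[498.63553691 250.81202784  37.31660418] [0.27153112 0.3444559  0.81887188]
```

View pics/s5.png

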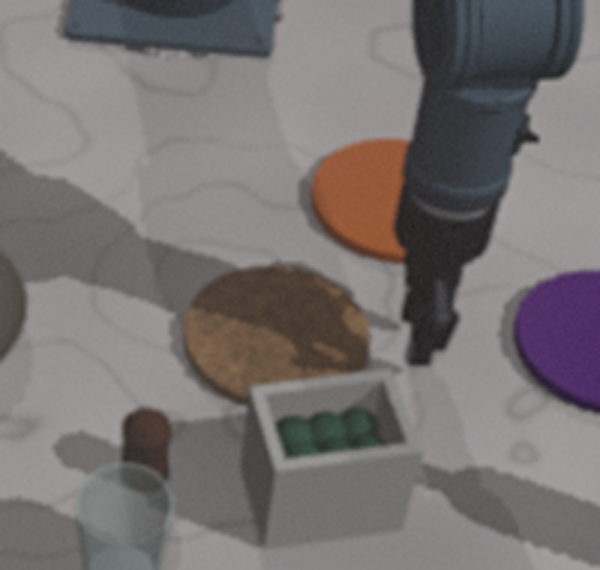

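jog_arm:
  plan:
    - {"x": 0, "y": 0, "z": -0.01, "wx": 0, "wy": 0, "wz": 0, "fingers": 50}
    - {"x": 0, "y": 0, "z": -0.005, "wx": 0, "wy": 0, "wz": 0, "fingers": 50}
    - {"x": 0, "y": 0, "z": 0, "wx": 0, "wy": 0, "wz": 0, "fingers": 50}
    - {"x": 0, "y": 0, "z": 0, "wx": 0, "wy": 0, "wz": 0, "fingers": 50}
    - {"x": 0, "y": 0, "z": 0, "wx": 0, "wy": 0, "wz": 0, "fingers": 50}

```text
time: 6.5
position: [497.9, 250.5, 21.4]
ee_rot: [2.133, 2.307, 0.0]
force: [0.1, -0.6, 0.3]
grip_width: 42.9
```

jog_arm:
  plan:
    - {"x": 0.0008, "y": -0.01, "z": 0, "wx": 0, "wy": 0, "wz": 0, "fingers": 50}
    - {"x": 0.0008, "y": -0.01, "z": 0, "wx": 0, "wy": 0, "wz": 0, "fingers": 50}
    - {"x": 0.0008, "y": -0.01, "z": 0, "wx": 0, "wy": 0, "wz": 0, "fingers": 50}
    - {"x": 0.0008, "y": -0.01, "z": 0, "wx": 0, "wy": 0, "wz": 0, "fingers": 50}
    - {"x": 0.0008, "y": -0.01, "z": 0, "wx": 0, "wy": 0, "wz": 0, "fingers": 50}

```text
time: 7.0
position: [501.9, 199.4, 21.3]
ee_rot: [2.133, 2.306, -0.0]
force: [-0.1, 0.9, 0.5]
grip_width: 42.6
```

jog_arm:
  plan:
    - {"x": 0.0008, "y": -0.01, "z": 0, "wx": 0, "wy": 0, "wz": 0, "fingers": 50}
    - {"x": 0.0008, "y": -0.01, "z": 0, "wx": 0, "wy": 0, "wz": 0, "fingers": 50}
    - {"x": 0.0008, "y": -0.01, "z": 0, "wx": 0, "wy": 0, "wz": 0, "fingers": 50}
    - {"x": 0.0008, "y": -0.01, "z": 0, "wx": 0, "wy": 0, "wz": 0, "fingers": 50}
    - {"x": 0, "y": 0, "z": 0, "wx": 0, "wy": 0, "wz": 0, "fingers": 50}

```text
time: 7.5
position: [505.2, 158.2, 21.3]
ee_rot: [2.135, 2.304, -0.001]
force: [-0.6, 0.0, -0.1]
grip_width: 42.6
```

```bash
python3 - <<'E'
from h import *
snap("scene","s6.png",(150,100,400,290),3); print(sensors.sense()["position"],sensors.sense()["force"])
E
```

```text
[505.07280543 159.33573855  21.25436379] [0.27090011 1.35821255 0.00678307]
```

View pics/s6.png

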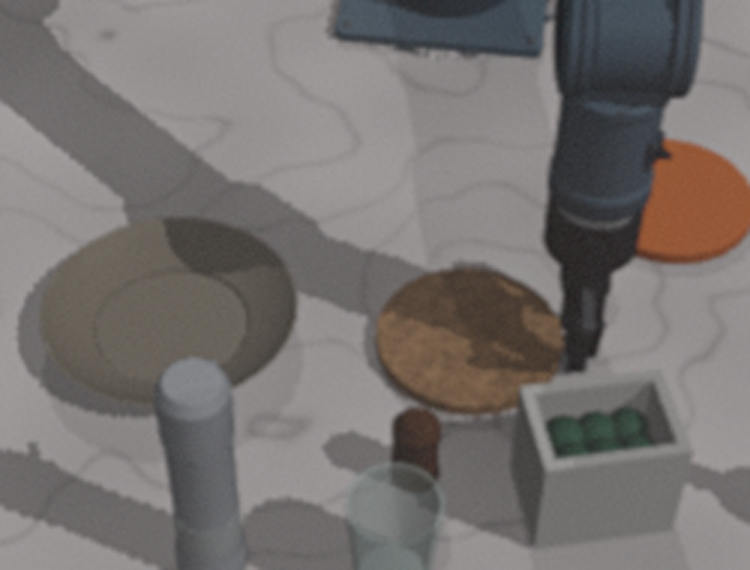

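The trivet slides squarely ahead of the fingers (crop 377–562, centre about 470,338). The plate's right rim is at (297,295).

```bash
python3 - <<'E'
from h import *
S=imaging.read_camera("scene")
g=lambda q:np.array(q)/3+[150,100]
t,e=fit(S,g([(377,335),(470,267),(420,280),(390,372),(430,402),(510,276),(388,305)]),14,80)
p,e2=fit(S,g([(40,310),(170,217),(297,295),(250,230),(85,245),(275,250)]),30,110)
print(t,e,p,e2)
for q in (p,np.array([529,-187])): print(np.hypot(*(q-t))-190)
E
```

```text
[516.10816122  72.47493256] 2.4977331117568013 [ 532.20630218 -183.40865746] 2.326473904950589
66.3894728377818
69.79499635669185
```

jog_arm:
  plan:
    - {"x": 0.001, "y": -0.01, "z": 0, "wx": 0, "wy": 0, "wz": 0, "fingers": 50}
    - {"x": 0.001, "y": -0.01, "z": 0, "wx": 0, "wy": 0, "wz": 0, "fingers": 50}
    - {"x": 0.001, "y": -0.01, "z": 0, "wx": 0, "wy": 0, "wz": 0, "fingers": 50}
    - {"x": 0.001, "y": -0.01, "z": 0, "wx": 0, "wy": 0, "wz": 0, "fingers": 50}
    - {"x": 0, "y": -0.006, "z": 0, "wx": 0, "wy": 0, "wz": 0, "fingers": 50}

```text
time: 8.1
position: [509.2, 112.7, 21.3]
ee_rot: [2.134, 2.305, -0.001]
force: [-0.4, 0.0, 0.1]
grip_width: 42.8
```

jog_arm:
  plan:
    - {"x": 0, "y": 0, "z": 0, "wx": 0, "wy": 0, "wz": 0, "fingers": 50}
    - {"x": 0, "y": 0.015, "z": 0, "wx": 0, "wy": 0, "wz": 0, "fingers": 50}
    - {"x": 0, "y": 0.03, "z": 0, "wx": 0, "wy": 0, "wz": 0, "fingers": 50}
    - {"x": 0, "y": 0.03, "z": 0.03, "wx": 0, "wy": 0, "wz": 0, "fingers": 50}
    - {"x": 0, "y": 0.03, "z": 0.04, "wx": 0, "wy": 0, "wz": 0, "fingers": 50}

```text
time: 8.6
position: [506.9, 222.2, 90.6]
ee_rot: [-2.129, -2.307, 0.005]
force: [0.9, 1.3, 0.6]
grip_width: 43.0
```

```bash
python3 - <<'E'
from h import *
snap("top","t7.png",(130,60,470,310),2.3); print(sensors.sense()["position"],sensors.sense()["force"])
E
```

```text
[510.43959502 230.98422193  97.57113946] [2.1854537  6.2772493  4.21515469]
```

View pics/t7.png

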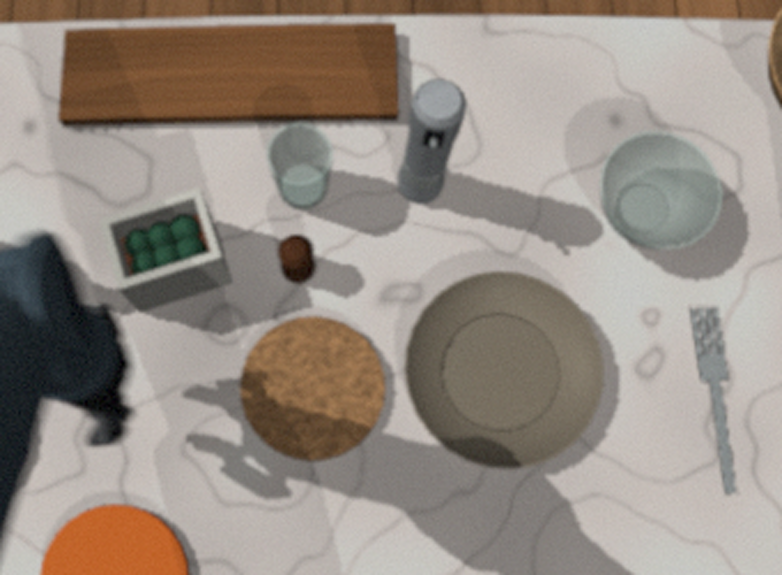

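The trivet lies flat at crop (313,388) beside the plate at (505,369), and everything else looks unmoved. I'll measure the gap and retreat upward.

jog_arm:
  plan:
    - {"x": 0, "y": 0.02, "z": 0.03, "wx": 0, "wy": 0, "wz": 0, "fingers": 50}
    - {"x": 0, "y": 0.02, "z": 0.03, "wx": 0, "wy": 0, "wz": 0, "fingers": 50}
    - {"x": 0, "y": 0.02, "z": 0.02, "wx": 0, "wy": 0, "wz": 0, "fingers": 50}
    - {"x": 0, "y": 0, "z": 0, "wx": 0, "wy": 0, "wz": 0, "fingers": 50}
    - {"x": 0, "y": 0, "z": 0, "wx": 0, "wy": 0, "wz": 0, "fingers": 50}

```text
time: 9.15
position: [508.3, 280.9, 171.1]
ee_rot: [-2.129, -2.309, -0.001]
force: [0.6, -0.3, -0.2]
grip_width: 42.7
```

```bash
python3 - <<'E'
from h import *
T=imaging.read_camera("top")
g=lambda q:np.array(q)/2.3+[130,60]
t,e=fit(T,g([(241,385),(385,390),(313,317),(313,460),(262,338),(364,338)]),14,80)
p,e2=fit(T,g([(406,370),(604,370),(505,271),(505,467)]),30,110)
print(t,e,p,e2,"gap",np.hypot(*(p-t))-190)
s=sensors.sense();print(s["position"],s["force"],np.abs(s["qvel"]).max())
E
```

```text
[512.67895877  21.43280001] 1.6511590735417627 [ 529.70570653 -187.94151869] 1.9974448335899098 gap 20.065502803311375
[508.10519088 279.44540507 170.43026786] [ 0.21283533 -0.92971366  0.16383741] 0.0176656223842842
```

The gap is about 20 mm, the plate is still at (530,-188), and the arm is clear.

```bash
python3 -c "
from h import *
print(ticket.close_job())"
```

```text
the job is handed in; nothing more can be done
None
```

The cork trivet now lies flat beside the pasta plate, with a gap of about 20 mm between their rims (limit 40 mm). I tipped it off the vase with the shut fingertips. Once it lay flat, I pushed it about 115 mm across the table with both fingertips and backed the arm away. The job was handed in at about 9 s of robot time.

- **Trivet and plate:** the last top-camera check put the trivet's centre at (513, 21) mm and the plate's at (530, -188) mm. The plate read (529, -187) at the start, so it has not moved within what I can measure.
- **Everything else:** the other things in the last picture look unmoved by eye, but I did not measure each one. Part of the table was outside that picture or behind the arm.
- **Forces:** readings while pushing stayed under about 2 N. One reading of about 8 N came while the arm was accelerating away, already clear of the trivet.
- **A disagreement:** my first plate fit from the scene camera was about 11 mm off the top view in x. A later fit agreed within about 5 mm. Neither brings the gap near 40 mm.

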